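# Refit the throat plate of a bench saw

## Task

The saw's black throat plate has been taken out and left on the saw table. Put it back: set it at a slant with its tongue under the lip at the far end of the well, then lower the near end and press it down until the catch snaps over it and the plate lies fully home, flush with the table. Leave the spanner, the push stick and the tin where they are.

Things in the scene. Friction and masses are not known exactly. Their poses are not given: they have to be found in the camera images.
- saw: Compact bench saw, fixed, blade wound down. Origin at bench height under its middle; x horizontal, away from the robot, z up. Flat aluminium table top 180 mm up, 330 mm long (x: -165 to 165), y from -250 to 205. A rip fence 45 mm high stands along its right edge (y below -217). Two mitre slots 19 mm wide, 9 mm deep run along x at y +-67.5. The plate's well lies in the middle, at y = 0.
- well_lip (a point): Middle of the far edge of the well, at table-top height (saw x 72); the saw's axes. The well is an opening 172 mm long (x), 68 mm wide (y); the plate's seat is a ledge all round inside it, 14 mm below the table top. Under this far edge the table top is a lip 7 mm thick, and below the lip a groove 7 mm high (lip down to ledge), 12 mm deep, as wide as the well, takes the tongue.
- well_rim (a point): Middle of the near edge of the well (robot's side), at table-top height, 172 mm towards -x from well_lip; the saw's axes. The catch sits here in a pocket 30 mm wide.
- catch (a joint): Sprung catch: steel tooth 20 mm wide in the near edge of the well. 0 = sprung out, 4 mm into the well, top 0.5 mm below the table top; grows (m, to 0.007) as it is pushed back. Its upper face is a steep ramp: the plate's near end comes to rest on it and, pressed near that end with 8 to 20 N, drives it back; when the plate is home the tooth springs out over its end and reads 0 again.
- plate_centre (a point): Throat plate, loose, black, 0.15 to 0.3 kg, 170 mm long (x), 64 wide (y), 14 thick, with a 5 mm blade slot along the middle and a 22 mm finger hole 48 mm behind this point, the centre of its body, half-way up. x towards the tongue end, z to the top face. Starts flat on the saw table left or right of the well (the spanner on the other side), tongue end far, up to 0.3 rad askew.
- plate_tongue (a point): Middle of the tip of the plate's tongue, 94 mm ahead of plate_centre and 4.5 mm below it; the plate's axes. The tongue is 9 mm long, 40 wide, 5 thick, flush with the underside; the corners of the body beside it are rounded, radius 12 mm. When home the tip is 7 to 9 mm beyond well_lip, 11.5 mm below it.
- plate_heel (a point): Middle of the top edge of the plate's near end, 85 mm behind plate_centre, 7 mm above it; the plate's axes. Here the end is notched, 26 mm wide and 7 mm deep, leaving a strip 5.5 mm thick at the bottom over which the catch snaps. When home it is at table-top height; the plate then has 2 mm of play lengthwise and 2 mm on either side.
- spanner: Bystander: steel spanner, 180 mm long, 38 mm wide, 8 mm thick, lying on the saw table. Origin at the centre of its underside, x along it.
- push_stick: Bystander: plywood push stick, about 330 mm long, 12 mm thick, on the bench to the left of the saw. Origin at its underside, x along it.
- tin: Bystander: open steel tin, 84 mm across, 110 mm high, on the bench to the right of the saw. Origin at the centre of its underside.
Mind the look-alikes: they are no part of the job. Of the things that look like the part that bears plate_centre, the smallest one is meant.

How it is judged:
On the way:
1. the tongue has entered the groove under the lip while the plate is still aslant, heel raised (x of plate_tongue in the frame of well_lip above 0.003 m and z of plate_tongue in the frame of well_lip below -0.007 m and z of plate_heel in the frame of well_rim above 0.004 m and angle between plate_centre's own z axis and vertical above 0.02 rad), for 0.1 s.
At the end, for the whole second after the job is handed in: The plate lies at rest in the well: the tongue at least 5 mm under the lip, the heel flush with the table (no more than 1.5 mm proud), the plate level with the table within 0.015 rad, the catch sprung out again over the heel (joint below 1.5 mm), and each bystander within 30 mm of where it was (x of plate_tongue in the frame of well_lip above 0.005 m and z of plate_tongue in the frame of well_lip below -0.009 m and z of plate_heel in the frame of well_rim between -0.003 and 0.0015 m and angle between the z axis of plate_centre and the z axis of well_lip, either way round below 0.015 rad and value of joint catch below 0.0015 m and linear speed of plate below 0.01 m/s and distance of each of spanner, push_stick, tin from where it was at the start of the episode below 0.03 m); the robot touches nothing.
It fails at once if spanner pushed away (distance of spanner from where it was at the start of the episode above 0.03 m).
It fails at once if push stick pushed away (distance of push_stick from where it was at the start of the episode above 0.03 m).
It fails at once if tin pushed away (distance of tin from where it was at the start of the episode above 0.03 m).
It also fails if it takes over 51 s, if anything falls off the work surface, if the arm or the gripper's body presses on something with over 40 N, if the wrist force passes 120 N, or if a joint passes its speed limit or range.

## Robot

A 6-joint arm with a two-finger parallel gripper is mounted at the origin on the work surface. World frame = base frame: x ahead of the robot, y to its left, z up, the work surface at z = 0. Lengths are in m, angles in rad, forces in N, time in s.
With the tool pointing down it reaches from about 0.375 to 0.975 m from the base axis. Payload 3.8 kg.
Tool frame: the origin (TCP) lies midway between the tips of the shut fingers; the grasp point (between the pads) lies 19 mm behind it; z points along the fingers, y is the line along which they close (so a half turn about z gives the same grasp; the last joint's range is limited). The gripper opens to 85 mm and grips with 20 to 120 N. Pads are 22 mm wide; open, the fingers measure 114 mm over their backs; the gripper's body (76 mm by 85 mm) begins 54 mm behind the grasp point. The pads swing forward as they close: fully open they stand 13 mm farther back than shut.
Start: joints at [-0.037, 0.264, 1.604, -0, 1.274, -0.037], TCP at [0.675, -0, 0.231] pointing down, gripper open.
Joint ranges: [-2.63, 2.63], [-0.94, 2.18], [0.31, 2.57], [-1.31, 4.45], [0, 2.66], [-2.55, 2.55]. Speed limits (rad/s): [2.57, 2.57, 3.14, 3.14, 3.14, 3.14].

## Interface

Orientations are given as a rotation vector (axis times angle).
In Python, from workcell import bot, imaging gives the robot as it stands.
- The arm moves only by the tool step_arm, never from a script. Its argument "series" is a list of rows, each an object of numbers: "grip": the closure, from -1 (fully open) to 1 (shut); "x", "y", "z": the shift along the tool's x, y, z normalised to -1 to 1, where 1 is 500 mm; "ax", "ay", "az": the turn, a rotation vector about the tool's x, y, z normalised to -1 to 1, where 1 is 30 degrees. A call has 1 to 12 rows; each row is the pose to reach, as a shift and turn from the pose commanded when the call began, along the tool's axes at that moment; what a row does not reach only later rows make up. A row lasts 1/10 s, in which the tool goes at most 50 mm and 8.59 degrees, less where a joint would pass 70% of its speed; a pose out of reach is approached as far as the arm can. A call with a number of a shift or a turn outside -1 to 1 is refused whole. A call with a gripper value outside its range is refused whole. The fingers move at their own pace and stop on an object; "force" is the grip in N (left out, the last holds). Time passes only in rows, so rows that repeat a pose let the fingers close. It gives the time, the measured TCP pose, the force, the opening and the grip force at its end, in the units of the state.
- bot.read_state(): the state, without advancing time (a new reading comes with each control period).
- imaging.read_camera(name): name is "scene" or "side" or "wrist"; returns a dict with "img" (420x560x3 uint8, red, green, blue), "fx", "fy", "cx", "cy" (pixels), "R" (3x3) and "t" (3): a world point X has camera coordinates R X + t. Camera axes: x right, y down, z forward; pixel columns grow to the right and rows downward; lengths in m; the calibration is good to about 2 mm. A picture is of the moment at which its call begins. There is no depth.
- bot.finish_job(): hands the job in; it is judged then, once.
The state is a dict: "time": time; "q": joint angles; "joint_vel": joint speeds; "joint_torque": joint torques, N m; "tool_pos": TCP position; "tcp_rot": TCP orientation; "wrist_force": force on the tool from outside, world axes, zero at the start; "torque": the same for the moment, N m; "width": opening from 0.0 (shut) to 1.0 (fully open); "grip_force": force on a finger pad.
Only numpy, scipy, OpenCV 4.12 (cv2) and the standard library are available. Lean on these libraries where they do the work, as an engineer would, in place of code of your own. Each camera call takes 0.05 s, during which the arm holds its last target. There are 200 camera calls.

## Working session

There is one attempt and no reset: what is moved stays moved. The work goes in short steps, Python scripts to look and compute and a tool call to move; the robot and the scene stay as the last step left them, time stands still between calls to the robot, and variables do not carry over. Pictures are saved under pics/ and viewed, at most 10 in all, crops included, and the job is handed in when it is done.

Besides the shell and the picture viewer there is one more tool, called as name(argument=value, ...), one argument or row to a line, values as JSON. step_arm: Moves the arm, as the interface text tells. Scaled input: -1 to 1 covers 500 mm each way for a shift and 30 degrees each way for a turn. Its arguments: {"type":"object","properties":{"series":{"type":"array","items":{"type":"object","properties":{"grip":{"type":"number"},"x":{"type":"number","minimum":-1,"maximum":1},"y":{"type":"number","minimum":-1,"maximum":1},"z":{"type":"number","minimum":-1,"maximum":1},"ax":{"type":"number","minimum":-1,"maximum":1},"ay":{"type":"number","minimum":-1,"maximum":1},"az":{"type":"number","minimum":-1,"maximum":1}}}},"force":{"type":"number"}},"required":["series"]}

```bash
mkdir -p pics
cat > h.py <<'E'
import numpy as np, cv2
from scipy.spatial.transform import Rotation as Ro
from workcell import bot, imaging
def ray(c,u,v):
    R=np.array(c["R"]);t=np.array(c["t"]);o=-R.T@t
    d=R.T@np.array([(u-c["cx"])/c["fx"],(v-c["cy"])/c["fy"],1]);return o,d
def atz(c,u,v,z):
    o,d=ray(c,u,v);return o+d*(z-o[2])/d[2]
def proj(c,X):
    p=np.array(c["R"])@np.array(X)+np.array(c["t"]);return c["fx"]*p[0]/p[2]+c["cx"],c["fy"]*p[1]/p[2]+c["cy"]
def rel(pos,rv):
    """tool-frame normalised row to reach world pose"""
    s=bot.read_state();R0=Ro.from_rotvec(s["tcp_rot"]);d=R0.inv().apply(np.array(pos)-s["tool_pos"])/.5
    w=(R0.inv()*Ro.from_rotvec(rv)).as_rotvec()/np.radians(30)
    return d.round(4),w.round(4)
def save(c,name):
    import pickle
    cv2.imwrite(f"pics/{name}.png",cv2.cvtColor(c["img"],cv2.COLOR_RGB2BGR));pickle.dump(c,open(f"pics/{name}.pkl","wb"))
E
python3 - <<'E'
from h import *
for n in ["scene","side","wrist"]:
    c=imaging.read_camera(n);save(c,n+"0");print(n,c["fx"],(-np.array(c["R"]).T@c["t"]).round(3),np.array(c["R"])[2].round(2))
a=[cv2.imread(f"pics/{n}0.png") for n in ["scene","wrist"]]
cv2.imwrite("pics/all.png",cv2.resize(np.vstack(a),None,fx=.71,fy=.71))
print(bot.read_state())
E
```

```text
scene 480.8732054803603 [ 0.908 -0.899  1.445] [-0.28  0.54 -0.79]
side 528.3284299780996 [ 0.248 -1.453  0.996] [ 0.12  0.86 -0.5 ]
wrist 302.17720201735193 [0.675 0.077 0.373] [-0.   -0.3  -0.95]
{'time': 0.15, 'q': array([-3.68829396e-02,  2.64586105e-01,  1.60507761e+00,  8.07238154e-06,
        1.27369390e+00, -3.69086165e-02]), 'joint_vel': array([ 0.00119856, -0.00234915, -0.00175316, -0.00040246,  0.00098913,
        0.00087237]), 'joint_torque': array([-4.44535381e-04, -5.15905774e+01, -3.67958951e+01, -2.06692371e-04,
        8.09489022e-03,  2.50629785e-05]), 'tool_pos': array([6.74427727e-01, 3.34688097e-05, 2.30234633e-01]), 'tcp_rot': array([-2.22049705e+00, -2.22054881e+00,  1.87706828e-03]), 'wrist_force': array([ 0.29750401, -0.4557945 , -0.47114517]), 'torque': array([-0.04981344,  0.03965079, -0.05118296]), 'grip_force': 0.0, 'width': 0.9994503456143502}
```

View pics/scene0.png

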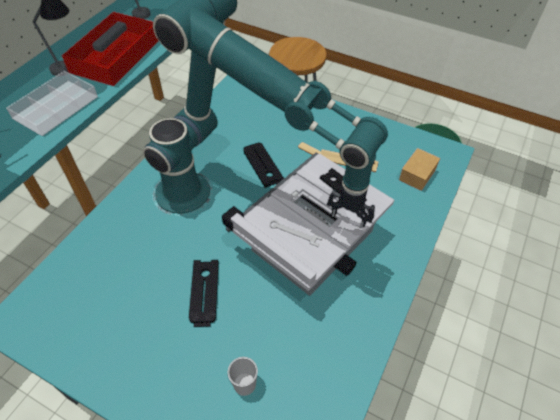

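View pics/wrist0.png

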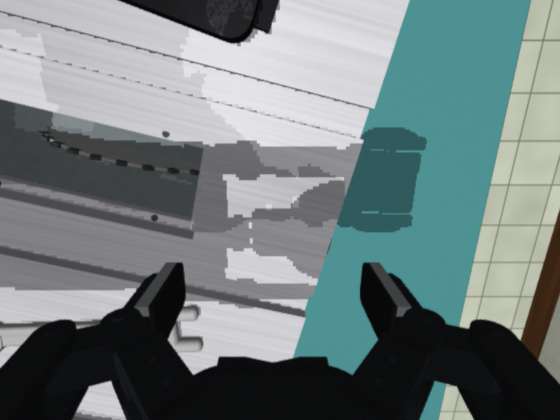

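Scene view: the candidates are three black plates. Two are on the bench at about (262,163) and (205,293), and one is on the saw table at about (335,180), partly under the gripper. In the wrist view that one has its end at (240,35), left of the well. The spanner is to the right of the well. The description ("smallest", "on the saw table") points to the one on the saw. I'll rise and turn the gripper for a clear close view.

step_arm(
  series=[
    {"x": 0.05,"y": -0.07,"z": -0.1,"az": 0.28,"grip": -1},
    {"x": 0.1,"y": -0.14,"z": -0.18,"az": 0.57,"grip": -1},
    {"x": 0.1,"y": -0.14,"z": -0.24,"az": 0.85,"grip": -1},
    {"x": 0.1,"y": -0.14,"z": -0.24,"az": 1,"grip": -1},
  ],
)

```text
validation failed for argument at $.se...
```

step_arm(
  series=[
    {"az": 0.28},
    {"az": 0.57},
    {"az": 0.85},
    {"az": 1},
  ],
)

```text
validation failed for argument at $.se...
```

step_arm(
  series=[
    {"az": 0.28},
    {"az": 0.57},
    {"az": 0.85},
    {"az": 1},
    {"az": 1},
  ],
)

```text
validation failed for argument at $.se...
```

Run:
```python
from h import *
c=imaging.read_camera("wrist");save(c,"w1")
cv2.imwrite("pics/w1b.png",cv2.resize(cv2.imread("pics/w1.png"),(800,600),interpolation=cv2.INTER_CUBIC))
s=imaging.read_camera("scene");save(s,"s1")
s=bot.read_state();print(s["time"],s["tool_pos"],s["tcp_rot"],s["q"])
```

```text
0.25 [6.74633040e-01 1.24638879e-05 2.30589601e-01] [-2.22082396e+00 -2.22086572e+00  1.24141367e-03] [-3.68961896e-02  2.64368824e-01  1.60469165e+00 -5.42373575e-06
  1.27368821e+00 -3.69134025e-02]
```

View pics/w1b.png

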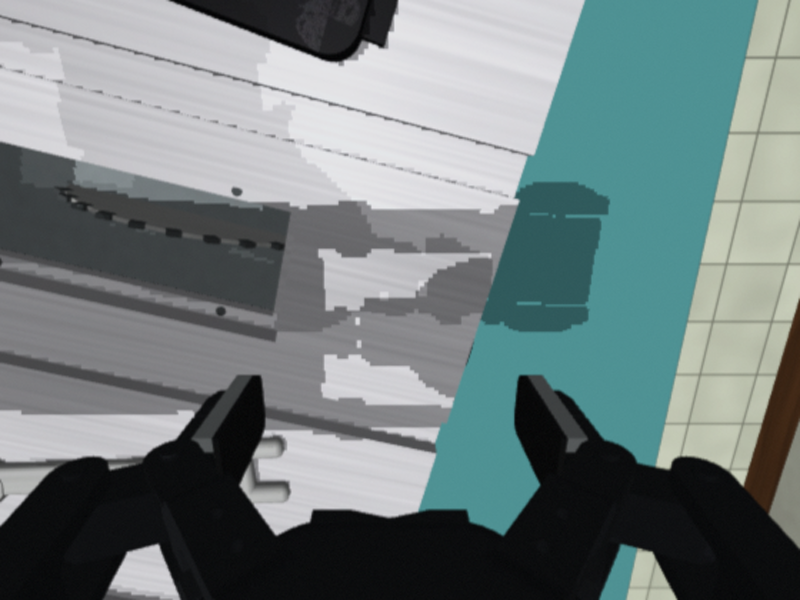

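The moves were refused, so this is the same view as before. I'll fill in every field of each row.

step_arm(
  series=[
    {"x": 0.05,"y": -0.07,"z": -0.1,"ax": 0,"ay": 0,"az": 0.28,"grip": -1},
    {"x": 0.1,"y": -0.14,"z": -0.18,"ax": 0,"ay": 0,"az": 0.57,"grip": -1},
    {"x": 0.1,"y": -0.14,"z": -0.24,"ax": 0,"ay": 0,"az": 0.85,"grip": -1},
    {"x": 0.1,"y": -0.14,"z": -0.24,"ax": 0,"ay": 0,"az": 1,"grip": -1},
  ],
  force=60,
)

```text
time: 0.65
tool_pos: [0.6064, 0.0517, 0.3605]
tcp_rot: [2.718, 1.564, 0.019]
wrist_force: [-0.1, -0.1, 0.9]
width: 0.999
grip_force: 0.0
```

step_arm(
  series=[
    {"x": 0,"y": 0,"z": 0,"ax": 0,"ay": 0,"az": 0.28,"grip": -1},
    {"x": 0,"y": 0,"z": 0,"ax": 0,"ay": 0,"az": 0.57,"grip": -1},
    {"x": 0,"y": 0,"z": 0,"ax": 0,"ay": 0,"az": 0.85,"grip": -1},
    {"x": 0,"y": 0,"z": 0,"ax": 0,"ay": 0,"az": 1,"grip": -1},
  ],
  force=60,
)

```text
time: 1.05
tool_pos: [0.6048, 0.05, 0.3512]
tcp_rot: [-3.036, -0.806, 0.0]
wrist_force: [0.9, 0.2, 0.5]
width: 0.992
grip_force: 0.0
```

step_arm(
  series=[
    {"x": 0,"y": 0,"z": 0,"ax": 0,"ay": 0,"az": 0.28,"grip": -1},
    {"x": 0,"y": 0,"z": 0,"ax": 0,"ay": 0,"az": 0.57,"grip": -1},
    {"x": 0,"y": 0,"z": 0,"ax": 0,"ay": 0,"az": 0.85,"grip": -1},
    {"x": 0,"y": 0,"z": 0,"ax": 0,"ay": 0,"az": 1,"grip": -1},
    {"x": 0,"y": 0,"z": 0,"ax": 0,"ay": 0,"az": 1,"grip": -1},
  ],
  force=60,
)

```text
time: 1.55
tool_pos: [0.6049, 0.05, 0.3511]
tcp_rot: [3.142, -0.0, -0.0]
wrist_force: [0.1, 0.1, 0.1]
width: 1.0
grip_force: 0.0
```

Run:
```python
from h import *
c=imaging.read_camera("wrist");save(c,"w2")
cv2.imwrite("pics/w2b.png",cv2.resize(cv2.imread("pics/w2.png"),(800,600),interpolation=cv2.INTER_CUBIC))
s=bot.read_state();print(s["time"],s["tool_pos"],s["tcp_rot"],s["q"])
```

```text
1.6 [0.60491229 0.04997529 0.35117061] [ 3.14156250e+00  2.81713871e-03 -2.84197583e-04] [ 4.14061585e-02  8.57404162e-02  1.59416829e+00 -2.16586606e-05
  1.46186590e+00  1.61041138e+00]
```

View pics/w2b.png

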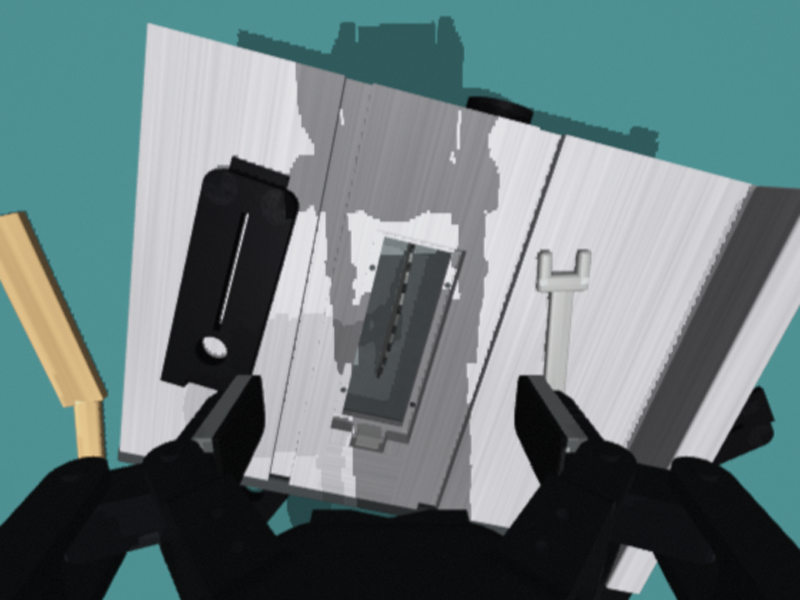

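The saw plate is in clear view, with its tongue at (260,170), hole at (213,347) and near end at (190,388). The well's far edge runs from (385,233) to (467,252), and the catch is at (368,437). Next is an enlarged crop for measuring, which also checks the choice of plate.

Run:
```python
from h import *
im=cv2.imread("pics/w2.png")[105:325,105:345]  # 240x220
im=cv2.resize(im,None,fx=2.7,fy=2.7,interpolation=cv2.INTER_CUBIC)
for k in range(0,240,20): cv2.putText(im,str(105+k),(int(k*2.7),8),0,.35,(0,0,255),1); cv2.line(im,(int(k*2.7),10),(int(k*2.7),16),(0,0,255),1)
for k in range(0,220,20): cv2.putText(im,str(105+k),(0,int(k*2.7)+4),0,.35,(0,0,255),1); cv2.line(im,(24,int(k*2.7)),(30,int(k*2.7)),(0,0,255),1)
cv2.imwrite("pics/c2.png",im)
```

```text
(no output)
```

View pics/c2.png

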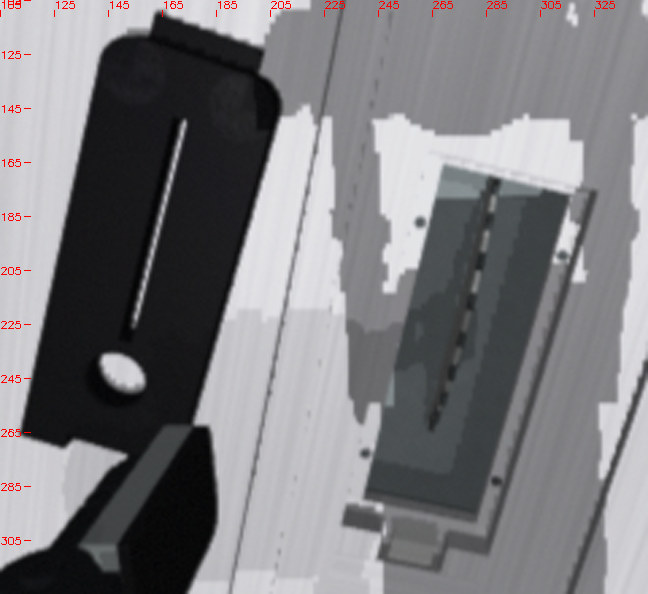

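```bash
cat > m.py <<'E'
from h import *
import pickle
from scipy.optimize import least_squares
c=pickle.load(open("pics/w2.pkl","rb"))
cr=lambda u,v:(105+u/2.7,105+v/2.7)
b=lambda u,v:(u*.7,v*.7)
print("fit saw")
T=.18
pts=[(b(148,24),(.165,.205)),(b(752,185),(.165,-.217)),(b(120,458),(-.165,.205)),(cr(597,190),(.072,-.034)),(cr(490,555),(-.1,-.034)),(cr(430,152),(.072,.034)),(cr(343,507),(-.1,.034))]
W=np.array([atz(c,*p[0],T)[:2] for p in pts]);S=np.array([p[1] for p in pts])
f=lambda q:(S@np.array([[np.cos(q[2]),np.sin(q[2])],[-np.sin(q[2]),np.cos(q[2])]])+q[:2]-W).ravel()
r=least_squares(f,[.7,0,-.25],loss="soft_l1",f_scale=.003);saw=r.x
print("saw",saw.round(4));print((f(saw).reshape(-1,2)*1000).round(1))
q=saw;print("lip",atz(c,*cr(513,171),T))
print("plate")
P=lambda u,v,z:atz(c,*cr(u,v),z)[:2]
l1,l2=P(100,55,.194),P(22,437,.194);r1,r2=P(280,115,.18),P(193,425,.18)
for a,bb in((l1,l2),(r1,r2)):
    d=a-bb;print("edge yaw",np.arctan2(d[1],d[0]),np.linalg.norm(d))
t=(P(158,12,.185)+P(265,47,.185))/2;h=P(118,377,.194);sl=P(182,120,.194),P(130,340,.194)
d=sl[0]-sl[1];print("slot yaw",np.arctan2(d[1],d[0]))
d=t-h;print("t,h",t,h,"yaw",np.arctan2(d[1],d[0]),"len (142)",np.linalg.norm(d))
yaw=np.arctan2(d[1],d[0]);n=np.array([-np.sin(yaw),np.cos(yaw)]);print("width",(l1-r1)@n,(l2-r2)@n,"mid off",((l1+r1)/2-h)@n,((l2+r2)/2-h)@n)
print("heel len",(h-P(22,437,.194))@(d/np.linalg.norm(d)), "tongue w",np.linalg.norm(P(158,12,.185)-P(265,47,.185)))
E
python3 m.py
```

```text
fit saw
saw [ 0.5567  0.0426 -0.2337]
[[-0.5  0.7]
 [ 0.9 -0.6]
 [ 6.2 -1.9]
 [-0.3 -0.3]
 [-0.5  0.2]
 [ 0.6  0.8]
 [-9.7  0.9]]
lip [0.6266451  0.02613714 0.18      ]
plate
edge yaw -0.3282689264552416 0.15994868404590482
edge yaw -0.33441836806038955 0.13843381569222626
slot yaw -0.3260783694141211
t,h [0.67909155 0.13680784] [0.54598718 0.18359626] yaw -0.33802542807811276 len (142) 0.14108837077044523
width 0.06374558129827841 0.06268440445935346 mid off 0.001065123115389215 3.519669704871571e-05
heel len 0.03948908409929586 tongue w 0.03959877160218831
```

The measured plate matches the described part: 64 mm wide, 142 mm from hole to tongue, lying on the saw. Its centre is at (0.591, 0.168) with yaw -0.332. The saw is at (0.557, 0.043) with yaw -0.234. I'm going above the grip point, 30 mm behind the plate centre.

step_arm(
  series=[
    {"x": -0.021,"y": -0.064,"z": 0.05,"ax": 0,"ay": 0,"az": 0.2,"grip": -1},
    {"x": -0.042,"y": -0.128,"z": 0.1,"ax": 0,"ay": 0,"az": 0.4,"grip": -1},
    {"x": -0.064,"y": -0.19,"z": 0.15,"ax": 0,"ay": 0,"az": 0.634,"grip": -1},
    {"x": -0.085,"y": -0.255,"z": 0.2,"ax": 0,"ay": 0,"az": 0.634,"grip": -1},
    {"x": -0.085,"y": -0.255,"z": 0.24,"ax": 0,"ay": 0,"az": 0.634,"grip": -1},
    {"x": -0.085,"y": -0.255,"z": 0.24,"ax": 0,"ay": 0,"az": 0.634,"grip": -1},
  ],
  force=60,
)

```text
time: 2.2
tool_pos: [0.5597, 0.1778, 0.2274]
tcp_rot: [3.096, -0.513, -0.01]
wrist_force: [-0.9, -1.2, -0.5]
width: 0.997
grip_force: 0.0
```

Run:
```python
from h import *
c=imaging.read_camera("wrist");save(c,"w3")
s=bot.read_state();print(s["time"],s["tool_pos"],s["tcp_rot"],s["q"].round(2))
R=Ro.from_euler("z",-.332)*Ro.from_euler("x",np.pi)
d=np.array([.9454,-.326])
g=np.array([.591,.1677])-.03*d
print(rel([*g,.177],R.as_rotvec()))
im=cv2.imread("pics/w3.png")
for a,b in((.094,.02),(.094,-.02),(.05,.032),(.05,-.032),(-.03,.032),(-.03,-.032)):
    X=np.array([.591,.1677])+a*d+b*np.array([.326,.9454]); u,v=proj(c,[*X,.194 if a<.09 else .185]); cv2.circle(im,(int(u),int(v)),2,(0,0,255),-1)
cv2.imwrite("pics/w3o.png",im)
```

```text
2.25 [0.56115708 0.17749009 0.22957953] [ 3.09721171 -0.51519734 -0.00525458] [ 0.26  0.11  1.79 -0.    1.25  2.16]
(array([ 0.0031, -0.0012,  0.1051]), array([0.0045, 0.0057, 0.0045]))
```

View pics/w3o.png

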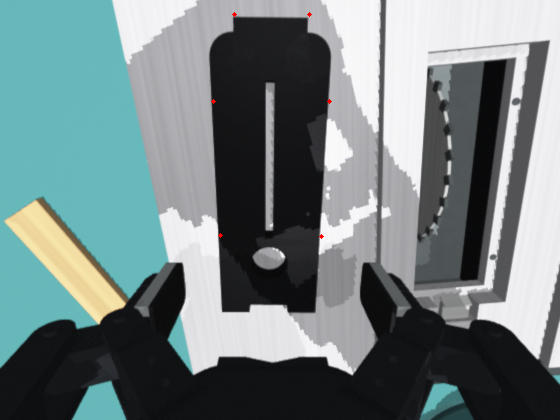

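The overlay matches to about 1 mm: the tongue edge is at row 17, and the plate is centred between the fingers. Descending and gripping.

step_arm(
  series=[
    {"x": 0.003,"y": 0,"z": 0.06,"ax": 0,"ay": 0,"az": 0,"grip": -1},
    {"x": 0.003,"y": 0,"z": 0.09,"ax": 0,"ay": 0,"az": 0,"grip": -1},
    {"x": 0.003,"y": 0,"z": 0.105,"ax": 0,"ay": 0,"az": 0,"grip": -1},
    {"x": 0.003,"y": 0,"z": 0.105,"ax": 0,"ay": 0,"az": 0,"grip": -1},
    {"x": 0.003,"y": 0,"z": 0.105,"ax": 0,"ay": 0,"az": 0,"grip": 1},
    {"x": 0.003,"y": 0,"z": 0.105,"ax": 0,"ay": 0,"az": 0,"grip": 1},
    {"x": 0.003,"y": 0,"z": 0.105,"ax": 0,"ay": 0,"az": 0,"grip": 1},
    {"x": 0.003,"y": 0,"z": 0.105,"ax": 0,"ay": 0,"az": 0,"grip": 1},
    {"x": 0.003,"y": 0,"z": 0.105,"ax": 0,"ay": 0,"az": 0,"grip": 1},
  ],
  force=80,
)

```text
time: 3.15
tool_pos: [0.5653, 0.1773, 0.181]
tcp_rot: [-3.097, 0.519, -0.005]
wrist_force: [0.6, -0.5, 7.2]
width: 0.719
grip_force: 88.5
```

The fingertips seem to bear on the table (7 N upward). I'll regrip 6 mm higher so that they hold only the upper part of the plate.

step_arm(
  series=[
    {"x": 0,"y": 0,"z": 0,"ax": 0,"ay": 0,"az": 0,"grip": -0.8},
    {"x": 0,"y": 0,"z": -0.006,"ax": 0,"ay": 0,"az": 0,"grip": -0.8},
    {"x": 0,"y": 0,"z": -0.006,"ax": 0,"ay": 0,"az": 0,"grip": -0.8},
    {"x": 0,"y": 0,"z": -0.006,"ax": 0,"ay": 0,"az": 0,"grip": -0.8},
    {"x": 0,"y": 0,"z": -0.006,"ax": 0,"ay": 0,"az": 0,"grip": 1},
    {"x": 0,"y": 0,"z": -0.006,"ax": 0,"ay": 0,"az": 0,"grip": 1},
    {"x": 0,"y": 0,"z": -0.006,"ax": 0,"ay": 0,"az": 0,"grip": 1},
    {"x": 0,"y": 0,"z": -0.006,"ax": 0,"ay": 0,"az": 0,"grip": 1},
  ],
  force=80,
)

```text
time: 3.95
tool_pos: [0.5643, 0.1771, 0.1824]
tcp_rot: [-3.098, 0.519, -0.001]
wrist_force: [-1.0, -0.3, 4.8]
width: 0.71
grip_force: 87.2
```

Run:
```python
from h import *
c=imaging.read_camera("side");save(c,"sd1")
s=bot.read_state();print(s["time"],s["tool_pos"],s["tcp_rot"],s["wrist_force"],s["width"])
u,v=proj(c,s["tool_pos"]);print(u,v);u,v=int(u),int(v)
w=imaging.read_camera("wrist");save(w,"w4")
a=cv2.imread("pics/sd1.png")[v-60:v+40,u-80:u+80]
a=cv2.resize(a,(640,400),interpolation=cv2.INTER_CUBIC)
cv2.imwrite("pics/c4.png",np.vstack([a[60:300],np.pad(cv2.imread("pics/w4.png")[:340],((0,0),(0,80),(0,0)))]))
```

```text
4.0 [0.56424065 0.17713138 0.18233924] [-3.09804154e+00  5.18972569e-01 -1.20289576e-03] [-0.80925683  0.00674614  4.69688873] 0.7194381602916323
306.0908284203059 173.6357379320629
```

View pics/c4.png

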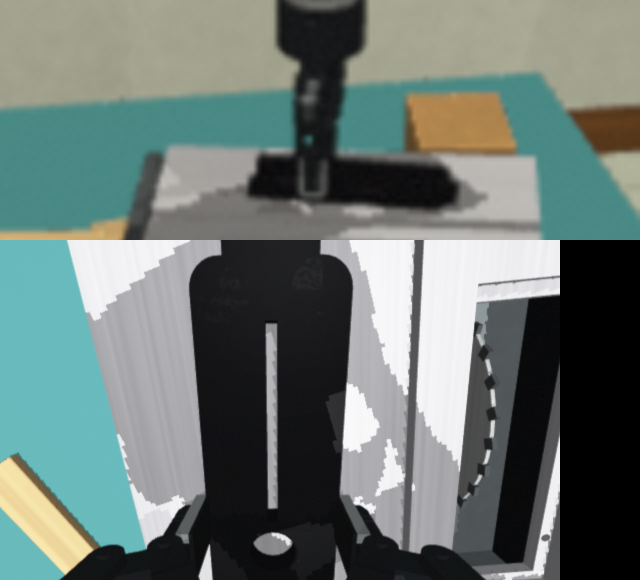

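The plate is held squarely across its sides. The side view shows the finger pad on the plate, with its tip just above the underside. Now I'll measure the plate in the tool frame and work out the path.

```bash
cat > p.py <<'E'
from h import *
import pickle,sys
SAW=np.array([.5567,.0426]);SY=-.234
e=np.array([np.cos(SY),np.sin(SY)]);n=np.array([-e[1],e[0]])
tip=np.array([.1216,0,-.0023+.0045-.0045])  # set below
def sawpt(x,y,z): return np.array([*(SAW+x*e+y*n),.18+z])
def pose(tipw,th,tip,yaw=SY):
    R=Ro.from_euler("z",yaw)*Ro.from_euler("x",np.pi)*Ro.from_euler("y",-th)
    return tipw-R.apply(tip),R.as_rotvec()
E
python3 - <<'E'
from p import *
c=pickle.load(open("pics/w4.pkl","rb"));s=bot.read_state()
R=Ro.from_rotvec(s["tcp_rot"])
for u,v in((221,15),(321,15),(270,15)):
    print("front edge in tool",(R.inv().apply(atz(c,u,v,.194)-s["tool_pos"])).round(4))
for u,v in((192,60),(350,60),(204,240),(343,240)):
    print("sides",(R.inv().apply(atz(c,u,v,.194)-s["tool_pos"])).round(4))
# tip underside point in tool frame: z_tool of underside = tool z - .18
tip=np.array([.1216,0,s["tool_pos"][2]-.180])
for nm,x,z in(("above",.062,.05),("low",.066,-.010)):
    p,r=pose(sawpt(x,0,z),np.radians(7.5),tip);print(nm,p.round(4),rel(p,r),rel(p+[0,0,0],R.as_rotvec())[0])
E
```

```text
front edge in tool [ 0.1125 -0.0196 -0.0116]
front edge in tool [ 0.1125  0.0184 -0.0116]
front edge in tool [ 0.1125 -0.001  -0.0116]
sides [ 0.097  -0.0318 -0.0116]
sides [ 0.097   0.0306 -0.0116]
sides [ 0.02   -0.0322 -0.0116]
sides [ 0.02    0.0332 -0.0117]
above [0.5    0.0561 0.2482] (array([-0.0424,  0.2706, -0.1319]), array([-0.0131, -0.2511, -0.1866])) [-0.0424  0.2706 -0.1319]
low [0.5039 0.0552 0.1882] (array([-0.0345,  0.2699, -0.0119]), array([-0.0131, -0.2511, -0.1866])) [-0.0345  0.2699 -0.0119]
```

step_arm(
  series=[
    {"x": 0,"y": 0,"z": -0.05,"ax": 0,"ay": 0,"az": 0,"grip": 1},
    {"x": 0,"y": 0,"z": -0.11,"ax": 0,"ay": 0,"az": 0,"grip": 1},
    {"x": -0.01,"y": 0.05,"z": -0.132,"ax": 0,"ay": -0.05,"az": -0.04,"grip": 1},
    {"x": -0.02,"y": 0.12,"z": -0.132,"ax": -0.005,"ay": -0.12,"az": -0.08,"grip": 1},
    {"x": -0.03,"y": 0.19,"z": -0.132,"ax": -0.01,"ay": -0.18,"az": -0.13,"grip": 1},
    {"x": -0.038,"y": 0.24,"z": -0.132,"ax": -0.013,"ay": -0.22,"az": -0.16,"grip": 1},
    {"x": -0.042,"y": 0.27,"z": -0.132,"ax": -0.013,"ay": -0.251,"az": -0.187,"grip": 1},
    {"x": -0.042,"y": 0.27,"z": -0.132,"ax": -0.013,"ay": -0.251,"az": -0.187,"grip": 1},
    {"x": -0.042,"y": 0.27,"z": -0.132,"ax": -0.013,"ay": -0.251,"az": -0.187,"grip": 1},
  ],
  force=80,
)

```text
time: 4.95
tool_pos: [0.4997, 0.0562, 0.2468]
tcp_rot: [-3.098, 0.366, 0.206]
wrist_force: [0.0, -0.7, -2.3]
width: 0.717
grip_force: 87.3
```

Run:
```python
from p import *
c=imaging.read_camera("wrist");save(c,"w5")
s=bot.read_state();print(s["time"],s["tool_pos"],s["tcp_rot"],s["wrist_force"],s["width"],s["q"].round(2))
im=cv2.imread("pics/w5.png")
tip=np.array([.1216,0,.0023])
p,r=pose(sawpt(.066,0,-.010),np.radians(7.5),tip);print("low",rel(p,r))
for y in(.034,-.034):
  for x in(.072,-.1):
    u,v=proj(c,sawpt(x,y,0));cv2.circle(im,(int(u),int(v)),2,(0,0,255),-1)
R=Ro.from_rotvec(s["tcp_rot"])
for X in([.1216,.02,-.0027],[.1216,-.02,-.0027],[.0276+.073,.032,-.0117],[.0276+.073,-.032,-.0117]):
    u,v=proj(c,s["tool_pos"]+R.apply(X));cv2.circle(im,(int(u),int(v)),2,(0,255,0),-1)
cv2.imwrite("pics/w5o.png",cv2.resize(im[:340],None,fx=1.4,fy=1.4,interpolation=cv2.INTER_CUBIC))
```

```text
5.0 [0.4998993  0.05658524 0.24702156] [-3.09816962  0.36469885  0.20546953] [ 0.22193789  0.0172126  -1.98276041] 0.715766167231427 [0.04 0.01 1.86 0.04 1.39 1.84]
low (array([0.0239, 0.0008, 0.1156]), array([ 0.0003,  0.0029, -0.0007]))
```

View pics/w5o.png

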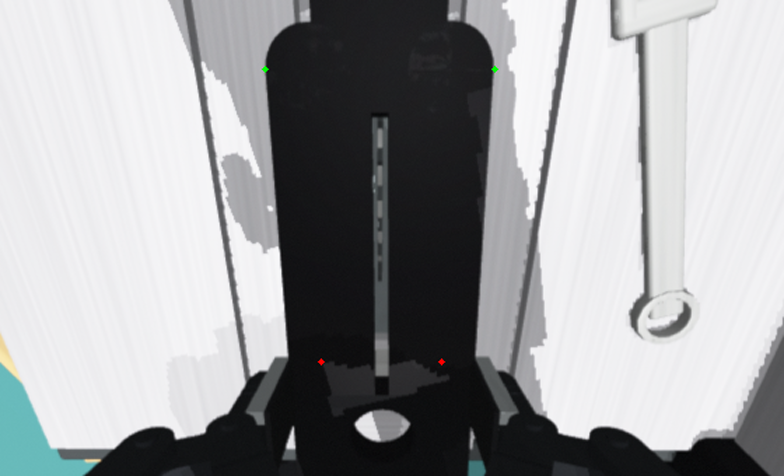

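The plate still sits as modelled (green marks on its edges), centred over the well between the mitre slots, and the spanner is clear to the right. Lowering the tongue into the well.

step_arm(
  series=[
    {"x": 0.01,"y": 0.001,"z": 0.05,"ax": 0,"ay": 0,"az": 0,"grip": 1},
    {"x": 0.02,"y": 0.001,"z": 0.09,"ax": 0,"ay": 0,"az": 0,"grip": 1},
    {"x": 0.024,"y": 0.001,"z": 0.116,"ax": 0,"ay": 0,"az": 0,"grip": 1},
    {"x": 0.024,"y": 0.001,"z": 0.116,"ax": 0,"ay": 0,"az": 0,"grip": 1},
    {"x": 0.024,"y": 0.001,"z": 0.116,"ax": 0,"ay": 0,"az": 0,"grip": 1},
  ],
  force=80,
)

```text
time: 5.5
tool_pos: [0.5042, 0.0552, 0.1888]
tcp_rot: [-3.099, 0.363, 0.205]
wrist_force: [0.1, 0.0, -1.0]
width: 0.715
grip_force: 87.3
```

```bash
cat > st.py <<'E'
from p import *
s=bot.read_state();R=Ro.from_rotvec(s["tcp_rot"])
tp=s["tool_pos"]+R.apply([.1216,0,.0023])
print("t",s["time"],"tip saw mm",((tp[:2]-SAW)@e*1e3).round(1)-72,((tp[:2]-SAW)@n*1e3).round(1),((tp[2]-.18)*1e3).round(1),"tcp z",s["tool_pos"][2].round(4),"F",s["wrist_force"].round(1),"w",s["width"],"xaxis",np.degrees(np.arcsin(R.apply([1,0,0])[2])).round(2),"yaw",np.arctan2(*R.apply([1,0,0])[1::-1]).round(3))
E
python3 st.py
```

```text
t 5.5 tip saw mm -5.799999999999997 0.2 -9.5 tcp z 0.1888 F [ 0.1  0.  -1. ] w 0.7152736656462775 xaxis -7.56 yaw -0.233
```

step_arm(
  series=[
    {"x": 0.001,"y": 0,"z": 0.006,"ax": 0,"ay": 0,"az": 0,"grip": 1},
    {"x": 0.002,"y": 0,"z": 0.012,"ax": 0,"ay": 0,"az": 0,"grip": 1},
    {"x": 0.002,"y": 0,"z": 0.012,"ax": 0,"ay": 0,"az": 0,"grip": 1},
    {"x": 0.002,"y": 0,"z": 0.012,"ax": 0,"ay": 0,"az": 0,"grip": 1},
  ],
  force=80,
)

```text
time: 5.9
tool_pos: [0.5048, 0.0547, 0.1832]
tcp_rot: [-3.098, 0.364, 0.202]
wrist_force: [0.4, 0.7, 0.4]
width: 0.713
grip_force: 87.4
```

```bash
python3 st.py
```

```text
t 5.9 tip saw mm -5.0 -0.2 -14.8 tcp z 0.1832 F [0.4 0.7 0.4] w 0.7132694339633847 xaxis -7.46 yaw -0.234
```

step_arm(
  series=[
    {"x": 0.01,"y": 0,"z": 0,"ax": 0,"ay": 0,"az": 0,"grip": 1},
    {"x": 0.02,"y": 0,"z": -0.001,"ax": 0,"ay": 0,"az": 0,"grip": 1},
    {"x": 0.028,"y": 0,"z": -0.002,"ax": 0,"ay": 0,"az": 0,"grip": 1},
    {"x": 0.028,"y": 0,"z": -0.002,"ax": 0,"ay": 0,"az": 0,"grip": 1},
    {"x": 0.028,"y": 0,"z": -0.002,"ax": 0,"ay": 0,"az": 0,"grip": 1},
  ],
  force=80,
)

```text
time: 6.4
tool_pos: [0.5168, 0.0517, 0.1814]
tcp_rot: [-3.098, 0.364, 0.21]
wrist_force: [-4.9, 1.5, 1.3]
width: 0.716
grip_force: 87.5
```

```bash
python3 st.py
```

```text
t 6.4 tip saw mm 7.299999999999997 -0.4 -17.2 tcp z 0.1814 F [-4.9  1.5  1.3] w 0.716187689014568 xaxis -7.75 yaw -0.234
```

The tongue is 7 mm under the lip and resisted at 5 N, with the heel raised. I'll open the fingers a little so the heel drops onto the catch, and look.

step_arm(
  series=[
    {"x": 0,"y": 0,"z": 0,"ax": 0,"ay": 0,"az": 0,"grip": 1},
    {"x": 0,"y": 0,"z": 0,"ax": 0,"ay": 0,"az": 0,"grip": -0.75},
    {"x": 0,"y": 0,"z": 0,"ax": 0,"ay": 0,"az": 0,"grip": -0.75},
    {"x": 0,"y": 0,"z": 0,"ax": 0,"ay": 0,"az": 0,"grip": -0.75},
    {"x": 0,"y": 0,"z": -0.02,"ax": 0,"ay": 0,"az": 0,"grip": -0.75},
    {"x": -0.01,"y": 0,"z": -0.1,"ax": 0,"ay": 0,"az": 0,"grip": -0.75},
    {"x": -0.03,"y": 0,"z": -0.16,"ax": 0,"ay": 0.1,"az": 0,"grip": -0.75},
    {"x": -0.03,"y": 0,"z": -0.2,"ax": 0,"ay": 0.25,"az": 0,"grip": -0.75},
    {"x": -0.03,"y": 0,"z": -0.2,"ax": 0,"ay": 0.25,"az": 0,"grip": -0.75},
  ],
  force=80,
)

```text
time: 7.3
tool_pos: [0.518, 0.0523, 0.2885]
tcp_rot: [-3.119, 0.365, -0.015]
wrist_force: [0.1, 0.7, -0.3]
width: 0.878
grip_force: 0.0
```

```bash
python3 st.py
python3 - <<'E'
from p import *
c=imaging.read_camera("wrist");save(c,"w6")
cv2.imwrite("pics/w6b.png",cv2.resize(cv2.imread("pics/w6.png")[:,100:460],None,fx=1.4,fy=1.4,interpolation=cv2.INTER_CUBIC))
for x in(.072,-.1): print(x,[tuple(np.array(proj(c,sawpt(x,y,0)))*1.4-[140,0]) for y in(.034,-.034)])
E
```

```text
t 7.3 tip saw mm 9.700000000000003 0.5 107.4 tcp z 0.2885 F [ 0.1  0.7 -0.3] w 0.8777086290391471 xaxis 0.54 yaw -0.233
0.072 [(np.float64(180.30827131229688), np.float64(93.18648152997571)), (np.float64(304.9613787279224), np.float64(93.28110389533096))]
-0.1 [(np.float64(190.8986424969213), np.float64(376.34220703086686)), (np.float64(293.3633249827997), np.float64(376.53736352929474))]
```

View pics/w6b.png

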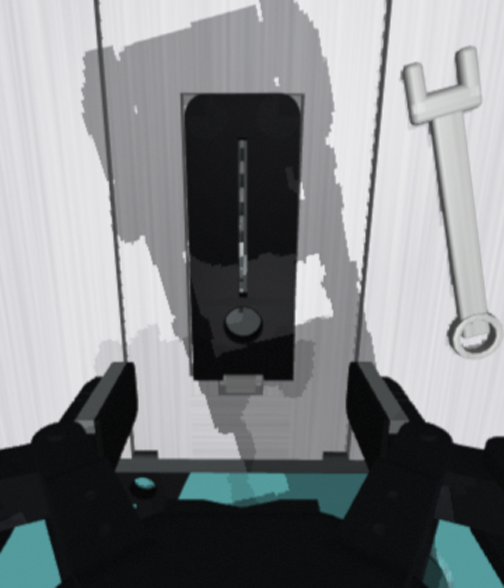

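The plate lies in the well with its far edge at row 95 under the lip line. Its heel rests on the catch at (241,383), and the spanner is untouched. Now I'll shut the fingers and press near the heel.

step_arm(
  series=[
    {"x": -0.03,"y": 0,"z": 0.03,"ax": 0,"ay": -0.018,"az": 0,"grip": 1},
    {"x": -0.084,"y": 0.001,"z": 0.07,"ax": 0,"ay": -0.018,"az": 0,"grip": 1},
    {"x": -0.084,"y": 0.001,"z": 0.1,"ax": 0,"ay": -0.018,"az": 0,"grip": 1},
    {"x": -0.084,"y": 0.001,"z": 0.13,"ax": 0,"ay": -0.018,"az": 0,"grip": 1},
    {"x": -0.084,"y": 0.001,"z": 0.15,"ax": 0,"ay": -0.018,"az": 0,"grip": 1},
    {"x": -0.084,"y": 0.001,"z": 0.15,"ax": 0,"ay": -0.018,"az": 0,"grip": 1},
    {"x": -0.084,"y": 0.001,"z": 0.15,"ax": 0,"ay": -0.018,"az": 0,"grip": 1},
    {"x": -0.084,"y": 0.001,"z": 0.15,"ax": 0,"ay": -0.018,"az": 0,"grip": 1},
  ],
  force=40,
)

```text
time: 8.15
tool_pos: [0.4763, 0.0611, 0.2088]
tcp_rot: [-3.119, 0.367, 0.014]
wrist_force: [-0.2, -0.2, 0.2]
width: 0.002
grip_force: 0.0
```

step_arm(
  series=[
    {"x": 0,"y": 0,"z": 0.02,"ax": 0,"ay": 0,"az": 0,"grip": 1},
    {"x": 0,"y": 0,"z": 0.04,"ax": 0,"ay": 0,"az": 0,"grip": 1},
    {"x": 0,"y": 0,"z": 0.05,"ax": 0,"ay": 0,"az": 0,"grip": 1},
    {"x": 0,"y": 0,"z": 0.054,"ax": 0,"ay": 0,"az": 0,"grip": 1},
    {"x": 0,"y": 0,"z": 0.054,"ax": 0,"ay": 0,"az": 0,"grip": 1},
  ],
  force=40,
)

```text
time: 8.65
tool_pos: [0.4745, 0.0611, 0.1804]
tcp_rot: [-3.12, 0.366, 0.018]
wrist_force: [-0.6, 0.4, -0.4]
width: -0.001
grip_force: 0.0
```

step_arm(
  series=[
    {"x": 0,"y": 0,"z": 0.006,"ax": 0,"ay": 0,"az": 0,"grip": 1},
    {"x": 0,"y": 0,"z": 0.012,"ax": 0,"ay": 0,"az": 0,"grip": 1},
    {"x": 0,"y": 0,"z": 0.012,"ax": 0,"ay": 0,"az": 0,"grip": 1},
  ],
  force=40,
)

```text
time: 8.95
tool_pos: [0.4749, 0.0612, 0.1799]
tcp_rot: [-3.119, 0.366, 0.016]
wrist_force: [-13.5, -1.7, 28.7]
width: -0.001
grip_force: 14.1
```

step_arm(
  series=[
    {"x": 0,"y": 0,"z": 0.006,"ax": 0,"ay": 0,"az": 0,"grip": 1},
    {"x": 0,"y": 0,"z": 0.008,"ax": 0,"ay": 0,"az": 0,"grip": 1},
    {"x": 0,"y": 0,"z": 0.008,"ax": 0,"ay": 0,"az": 0,"grip": 1},
  ],
  force=40,
)

```text
time: 9.25
tool_pos: [0.475, 0.0612, 0.1798]
tcp_rot: [-3.119, 0.366, 0.015]
wrist_force: [-23.2, -1.2, 49.1]
width: -0.004
grip_force: 24.5
```

The tip is stopped at table height (0.180) with up to 49 N, so the plate seems to be home. Lifting off to look.

step_arm(
  series=[
    {"x": 0,"y": 0,"z": -0.06,"ax": 0,"ay": 0,"az": 0,"grip": 1},
    {"x": 0,"y": 0,"z": -0.12,"ax": 0,"ay": 0,"az": 0,"grip": 1},
    {"x": -0.02,"y": 0,"z": -0.17,"ax": 0,"ay": 0,"az": 0,"grip": 1},
    {"x": -0.02,"y": 0,"z": -0.17,"ax": 0,"ay": 0,"az": 0,"grip": 1},
  ],
  force=40,
)

```text
time: 9.65
tool_pos: [0.4678, 0.0637, 0.2603]
tcp_rot: [-3.118, 0.366, 0.004]
wrist_force: [0.2, -0.1, -0.3]
width: 0.001
grip_force: 0.0
```

Run:
```python
from p import *
c=imaging.read_camera("wrist");save(c,"w7")
a=cv2.imread("pics/w6.png");b=cv2.imread("pics/w7.png")
c6=pickle.load(open("pics/w6.pkl","rb"))
def crop(c,im,k,y0=0):
    u,v=proj(c,sawpt(-.095,0,0));u,v=int(u),int(v);w=40
    return cv2.resize(im[v-w:v+w,u-w:u+w],(390,390),interpolation=cv2.INTER_CUBIC)
cv2.imwrite("pics/c7.png",np.hstack([crop(c6,a,5),crop(c,b,5)]))
s=imaging.read_camera("side");u,v=map(int,proj(s,sawpt(-.014,0,0)));save(s,"sd7")
```

```text
(no output)
```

View pics/c7.png

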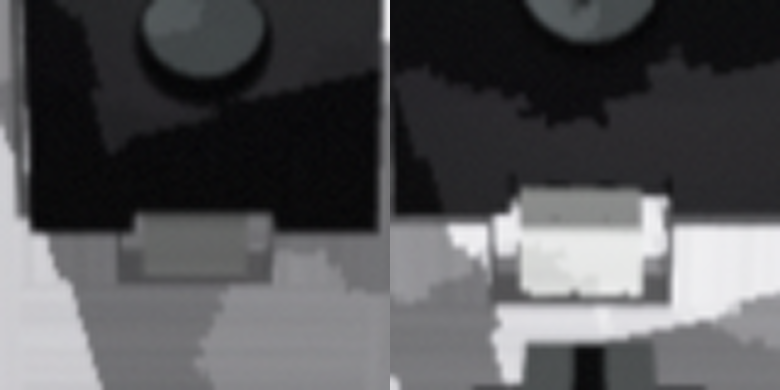

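Left is before pressing, right is after. The tooth now reaches about 5 mm in over the heel notch at (580,205), between the notch corners, and the plate's end is at the rim line, so the catch has snapped over. Handing in.

```bash
python3 -c "
from workcell import bot
print(bot.finish_job())"
```

```text
the job is handed in; nothing more can be done
None
```

I put the throat plate back and handed the job in at about 10 s: its tongue is under the lip, the last wrist view shows the catch sprung out over the heel, and pressing stopped at table height. I never touched the spanner, push stick or tin; no verdict came back.

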